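Hold the tool chest's lid at 60 degrees while its stay is fitted

TASK

We are fitting a lid stay to the plywood tool chest, and you hold the lid while I mark and screw. First swing the dark cover of the small-parts till shut and press it fully home, so that its sprung tab snaps behind the till's rim and no swarf gets in, and take your hand off it. Then take the lid, which is leaning back open, bring it forward without letting it drop to 60 degrees open (measured from shut) and finish still holding it there, quite steady, without letting go; leave the glue, square, scriber and stay where they lie.

Things in the scene. Friction and masses are not known exactly. Their poses are not given: they have to be found in the camera images.
- chest: Plywood tool chest, fixed, 190 deep (x) x 280 wide (y) x 90 mm high, open top, walls 12 mm. Origin: centre of underside; x points from its front (robot side, black handle) to its back, y to its left, z up. Its right end (-y) is the small-parts till, between the right wall and an 8 mm partition centred on y = -44 with its top at z = 72 mm; the chest's top edge is at z = 90 mm
- lid_angle (a joint): Angle of the chest's lid in rad: 0 shut, growing as it opens; 1.047 = 60 degrees; a stop holds it leaning back at 1.83, where it rests at the start. No spring, hardly any friction: short of upright (1.57) it falls shut when let go
- chest_lid: The lid, a plywood panel of 0.35 to 0.6 kg. Origin: middle of the hinge line; own x points from front edge to hinge, y along the hinge to the left, z out of its outer face. Panel: x -190 to 0, y -140 to 140, z 0 (inner face) to 12 mm. A brown hardwood lift in the middle of the front edge: x -226 to -190, y -25 to 25, z 0 to 12 mm, to pinch across its 50 mm width or 12 mm thickness
- lid_lift (a point): Middle of the lid's lift, 208 mm from the hinge line and 6 mm off the lid's inner face; moves with the lid. The lift stands 36 mm clear of the panel's edge
- lid_hinge (a point): Middle of the lid's hinge line, which runs along the chest's y axis at the top of its back wall: x = 95, z = 90 mm in the chest's frame
- cover_angle (a joint): Angle of the till's cover in rad: 0 shut (flat on the partition), growing as it opens towards the chest's right side, at most 1.72. A stiff hinge keeps it where it is left. From about 0.13 to 0.06 the sprung tab rides over a bead behind the partition's rim (a push of 5 to 8 N near the free edge), then snaps in and holds
- till_cover: The till's cover, a dark brown board 160 (along x) x 85 (across) x 6 mm with a steel tab under the middle of its free edge. Origin: middle of its hinge line, which runs along the chest's x axis at y = -125, z = 78 mm in the chest's frame. Own y points from hinge to free edge (+y of the chest when shut), z out of its upper face, which lies at z = 0
- cover_edge (a point): Middle of the cover's free edge on its upper face, 85 mm from the hinge line
- glue_bottle: White glue bottle with a red cap, 54 mm across, 146 mm high, standing left of the chest; bystander. Origin under its centre
- try_square: Small try square, 78 x 100 x 10 mm, flat on the worktop right of the chest; bystander. Origin under its centre
- scriber: Thin steel scriber, 115 mm long, flat on the worktop left of the chest; bystander. Origin under its centre
- lid_stay: The steel lid stay to be fitted, two slim arms on a rivet, about 210 x 40 x 13 mm, flat on the worktop left of the chest; bystander. Origin under its rivet

How it is judged:
By the outcome, as a careful person would: the job done as asked, in the order asked, and still so for the second after the job is handed in, while the arm keeps its last pose, push and grip.
It also fails if it takes over 53 s, if anything falls off the work surface, if the arm or the gripper's body presses on something with over 40 N, if the wrist force passes 120 N, or if a joint passes its speed limit or range.

ROBOT

A 6-joint arm with a two-finger parallel gripper is mounted at the origin on a cart in front of the work surface, level with it; the furniture and walls round the work are solid. World frame = base frame: x ahead of the robot, y to its left, z up, the work surface at z = 0. Lengths are in m, angles in rad, forces in N, time in s.
With the tool pointing down it reaches from about 0.35 to 0.975 m from the base axis. Payload 4.9 kg.
Tool frame: the origin (TCP) lies at the very end of the fingers, on their centre line; the grasp point (between the pads) lies 19 mm behind it; z points along the fingers, y is the line along which they close (so a half turn about z gives the same grasp; the last joint's range is limited). The gripper opens to 85 mm and grips with 20 to 120 N. Pads are 22 mm wide; open, the fingers measure 114 mm over their backs; the gripper's body (76 mm by 85 mm) begins 54 mm behind the grasp point. The pads swing forward as they close: fully open they stand 13 mm farther back than shut.
Start: joints at [1.061, 0.053, 1.613, -0, 1.476, -0.119], TCP at [0.238, 0.578, 0.195] pointing down, gripper open.
Joint ranges: [-3.01, 3.01], [-1.01, 2.22], [0.06, 2.58], [-1.02, 4.17], [0.09, 2.62], [-3.14, 3.14]. Speed limits (rad/s): [2.57, 2.57, 3.14, 3.14, 3.14, 3.14].

INTERFACE

Orientations are given as a rotation vector (axis times angle).
In Python, from station import ctrl, imaging gives the robot as it stands.
- The arm moves only by the tool play_rows, never from a script. Its argument "series" is a list of rows, each a list of 3 entries, a list of its own where there are three numbers: the opening, from 0 (shut) to 1 (fully open), then the shift along the tool's x, y, z each as a share of 0.05 m, from -1 to 1, then the turn, a rotation vector about the tool's x, y, z each as a share of 8 degrees, from -1 to 1. In form: [[grip, [dx, dy, dz], [ax, ay, az]], ...]. A call has 1 to 8 rows; each row shifts and turns the commanded pose from where the row before left it, along the tool's axes as they then stand; what a row does not reach is not made up. A row lasts 1/8 s, in which the tool goes at most 62.5 mm and 10.7 degrees, less where a joint would pass 70% of its speed; a pose out of reach is approached as far as the arm can. A call with a number of a shift or a turn outside -1 to 1 is refused whole. A call with a gripper value outside its range is refused whole. The fingers move at their own pace and stop on an object; "force" is the grip in N (left out, the last holds). Time passes only in rows, so rows that do not move let the fingers close. It gives the time, the measured TCP pose, the force, the opening and the grip force at its end, in the units of the state.
- ctrl.get_obs(): the state, without advancing time (a new reading comes with each control period).
- imaging.get_image(name): name is "scene" or "side" or "wrist"; returns a dict with "color" (420x560x3 uint8, blue, green, red), "fx", "fy", "cx", "cy" (pixels), "extrinsics" (4x4, takes a point from world to camera coordinates); the wrist camera has in their place "hand_eye" (4x4, takes a point from camera to tool coordinates, whose origin is the TCP and whose axes are the flange's). Camera axes: x right, y down, z forward; pixel columns grow to the right and rows downward; lengths in m; the calibration is good to about 2 mm. A picture is of the moment at which its call begins: read the wrist's pose just before it. There is no depth.
- ctrl.finish_job(): hands the job in; it is judged then, once.
The state is a dict: "t": time; "q": joint angles; "dq": joint speeds; "effort": joint torques, N m; "tool_pos": TCP position; "tool_rot": TCP orientation; "contact_force": force on the tool from outside, world axes, zero at the start; "wrist_torque": the same for the moment, N m; "opening": finger opening in m; "grip_force": force on a finger pad.
Only numpy, scipy, OpenCV 4.12 (cv2) and the standard library are available. Lean on these libraries where they do the work, as an engineer would, in place of code of your own. Each camera call takes 0.05 s, during which the arm holds its last target. There are 200 camera calls.

## Working session

There is one attempt and no reset: what is moved stays moved. The work goes in short steps, Python scripts to look and compute and a tool call to move; the robot and the scene stay as the last step left them, time stands still between calls to the robot, and variables do not carry over. Pictures are saved under pics/ and viewed, at most 10 in all, crops included, and the job is handed in when it is done.

Besides the shell and the picture viewer there is one more tool, called after "Emit:" in YAML: its name, and indented under it one key for each argument. play_rows: Moves the arm, as the interface text tells. Shift numbers are shares of 0.05 m and turn numbers shares of 8 degrees, none past 1 either way. Its arguments: {"type":"object","properties":{"series":{"type":"array"},"force":{"type":"number"}},"required":["series"]}

```bash
mkdir -p pics; ls; cat > h.py <<'E'
import numpy as np, cv2
from station import ctrl, imaging
from scipy.spatial.transform import Rotation as R
E
python3 - <<'E'
from h import *
import pickle
o=ctrl.get_obs(); print({k:np.round(v,3) for k,v in o.items()})
D={}
for n in ["scene","side"]:
    d=imaging.get_image(n); D[n]=d; cv2.imwrite(f"pics/{n}0.png",d["color"])
    print(n,d["fx"],d["cx"],d["cy"],np.round(d["extrinsics"],4).tolist())
pickle.dump(D,open("d0.pkl","wb"))
E
```

```text
pics
{'t': np.float64(0.0), 'q': array([ 1.061,  0.053,  1.614, -0.   ,  1.476, -0.119]), 'dq': array([-0.   ,  0.   ,  0.001,  0.002,  0.   , -0.001]), 'effort': array([ 1.0000e-03, -3.9369e+01, -3.7017e+01, -0.0000e+00,  7.0000e-03,
       -0.0000e+00]), 'tool_pos': array([0.238, 0.577, 0.194]), 'tool_rot': array([-6.100e-01, -3.081e+00,  3.000e-03]), 'contact_force': array([-0.023, -0.366,  0.275]), 'wrist_torque': array([ 0.019, -0.029,  0.059]), 'grip_force': np.float64(0.0), 'opening': np.float64(0.085)}
scene 409.5876509430607 278.9393276060273 212.28117200690136 [[-0.4353, -0.9003, 0.0015, 0.4031], [-0.437, 0.2099, -0.8746, 0.232], [0.7871, -0.3814, -0.4848, 0.8279], [0.0, 0.0, 0.0, 1.0]]
side 517.3508803698884 283.8652581934454 212.81303397598316 [[-0.9968, -0.0762, -0.022, 0.4885], [-0.0123, 0.4227, -0.9062, -0.0343], [0.0783, -0.9031, -0.4223, 1.343], [0.0, 0.0, 0.0, 1.0]]
```

View pics/scene0.png

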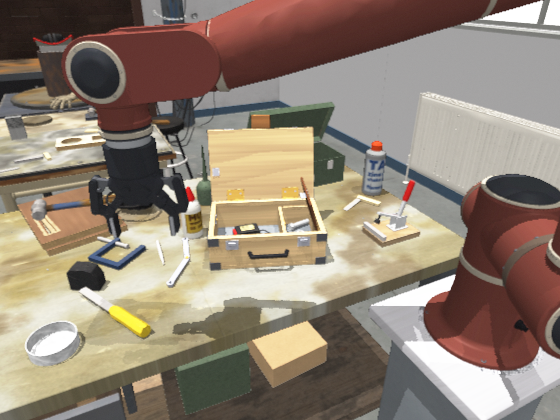

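View pics/side0.png

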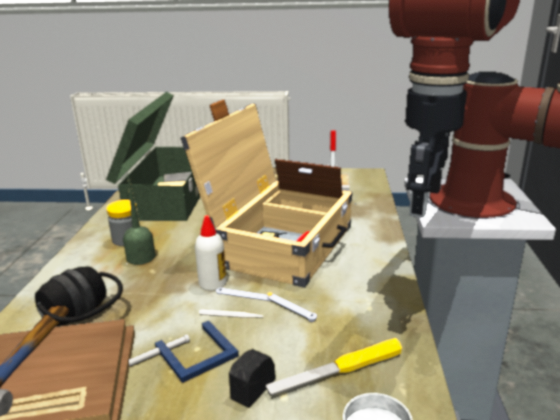

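The scene view shows the open chest at about (265,235), with the lid leaning back, its lift at (261,121), and the dark cover standing up on the right at (306,195). The side view shows the cover at (308,178) and the lift at (220,108). I'll zoom in to get exact corners.

```bash
python3 - <<'E'
import cv2
a=cv2.imread("pics/scene0.png")[105:275,190:345]; b=cv2.imread("pics/side0.png")[95:285,180:365]
cv2.imwrite("pics/c1.png",cv2.resize(a,None,fx=3.5,fy=3.5,interpolation=cv2.INTER_CUBIC))
cv2.imwrite("pics/c2.png",cv2.resize(b,None,fx=3.1,fy=3.1,interpolation=cv2.INTER_CUBIC))
E
```

```text
(no output)
```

View pics/c1.png

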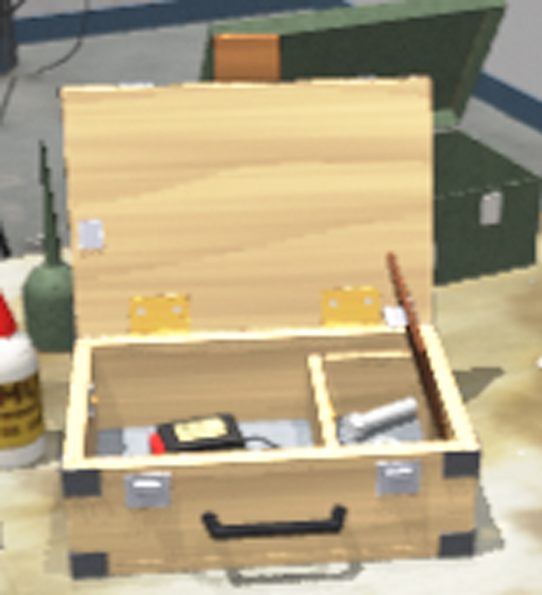

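View pics/c2.png

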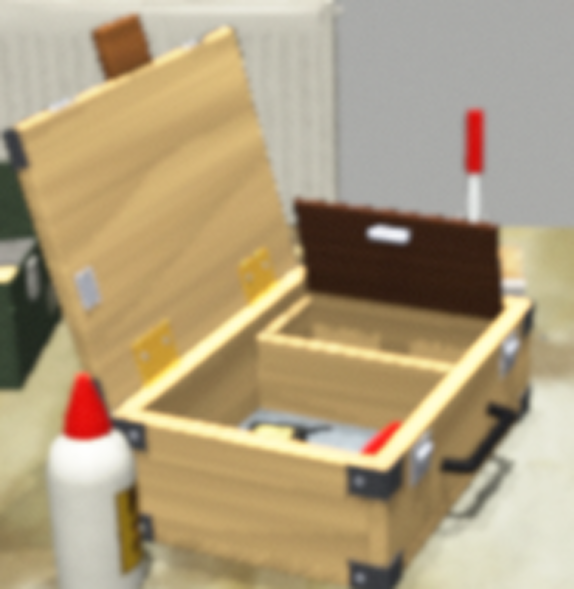

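The crops show the top-edge corners, the lid's lift, and the cover's free edge. In the side crop the free edge runs (295,200)–(498,226), so it's near upright. I'll fit the chest pose from these corners.

```bash
cat >> h.py <<'E'
def chestT(p):
    T=np.eye(4); T[:3,:3]=R.from_euler('z',p[2]).as_matrix(); T[:2,3]=p[:2]; return T
def cov(x,s,c): return [x,-.125+s*np.cos(c),.078+s*np.sin(c)]
def lidp(x,y,z,a): # lid-frame point -> chest frame
    return [.095+x*np.cos(a)+z*np.sin(a), y, .09-x*np.sin(a)+z*np.cos(a)]
def proj(d,P):
    c=(d["extrinsics"]@np.append(P,1))[:3]; return np.array([d["fx"]*c[0]/c[2]+d["cx"],d["fy"]*c[1]/c[2]+d["cy"]])
E
python3 - <<'E'
from h import *
import pickle
from scipy.optimize import least_squares
D=pickle.load(open("d0.pkl","rb"))
s=lambda u,v:("scene",(u/3.5+190,v/3.5+105)); e=lambda u,v:("side",(u/3.1+180,v/3.1+95))
FL,FR,BL=[-.095,.14,.09],[-.095,-.14,.09],[.095,.14,.09]
b=lambda P:[P[0],P[1],0]
C=lambda P:(lambda c:P)
A=[(s(62,468),C(FL)),(s(478,449),C(FR)),(s(73,577),C(b(FL))),(s(475,553),C(b(FR))),
(e(388,468),C(FL)),(e(532,298),C(FR)),(e(118,412),C(BL)),(e(388,588),C(b(FL))),
(e(295,200),lambda q:cov(.08,.085,q[0])),(e(498,226),lambda q:cov(-.08,.085,q[0])),(s(390,255),lambda q:cov(.08,.085,q[0])),
(s(62,90),lambda q:lidp(-.19,.14,0,q[1])),(s(432,78),lambda q:lidp(-.19,-.14,0,q[1])),(e(232,28),lambda q:lidp(-.19,-.14,0,q[1]))]
def f(p): return np.concatenate([proj(D[m[0]],(chestT(p)@np.append(g(p[3:]),1))[:3])-m[1] for m,g in A])
r=least_squares(f,[.6,.1,0,1.5,1.83],loss='soft_l1'); p=r.x
print(np.round(p,4)); print(np.round(r.fun.reshape(-1,2),1).tolist())
np.save("p.npy",p); T=chestT(p)
for n,P in [("coveredge",cov(0,.085,p[3])),("hinge",[.095,0,.09]),("lift",lidp(-.208,0,.006,p[4])),("lift60",lidp(-.208,0,.006,np.pi/3)),("covshut",cov(0,.085,0))]: print(n,np.round(T@np.append(P,1),4)[:3])
E
```

```text
[ 0.456   0.2645 -0.3577  1.2525  1.8529]
[[0.4, 0.1], [0.8, -0.2], [0.3, 0.3], [-0.5, 0.9], [-0.0, -0.4], [1.0, 0.0], [-1.5, 0.0], [0.2, 2.4], [-0.4, -0.6], [0.5, -0.2], [-0.9, -0.8], [0.0, -0.8], [0.2, -0.2], [-0.2, -0.8]]
coveredge [0.4215 0.1723 0.1587]
hinge [0.545  0.2312 0.09  ]
lift [0.6046 0.2089 0.2881]
lift60 [0.4524 0.2658 0.2731]
covshut [0.442 0.227 0.078]
```

Emit:
play_rows:
  series:
    - [0,[0,0,-0.6],[0,0,-0.24]]
    - [0,[-0.63,-0.73,0],[0,0,0]]
    - [0,[-0.63,-0.73,0],[0,0,0]]
    - [0,[-0.63,-0.73,0],[0,0,0]]
    - [0,[-0.63,-0.73,0],[0,0,0]]
    - [0,[-0.63,-0.73,0],[0,0,0]]
    - [0,[-0.63,-0.73,0],[0,0,0]]
    - [0,[-0.63,-0.73,0],[0,0,0]]
  force: 60

```text
t: 1.1
tool_pos: [0.3553, 0.2598, 0.225]
tool_rot: [-0.558, -3.092, 0.0]
contact_force: [0.1, 0.9, 0.1]
opening: 0.0004
grip_force: 0.0
```

Emit:
play_rows:
  series:
    - [0,[-0.63,-0.73,0],[0,0,0]]
    - [0,[-0.63,-0.73,0],[0,0,0]]
    - [0,[-0.63,-0.73,0],[0,0,0]]
    - [0,[0,0,0],[0,0,0]]

```text
t: 1.6
tool_pos: [0.406, 0.1233, 0.2249]
tool_rot: [-0.567, -3.089, 0.001]
contact_force: [-0.1, 0.0, -0.3]
opening: 0.0
grip_force: 0.0
```

```bash
cat > st.py <<'E'
from h import *
p=np.load("p.npy"); o=ctrl.get_obs(); T=np.linalg.inv(chestT(p))
r=T[:3,:3]@R.from_rotvec(o["tool_rot"]).as_matrix()
P=(T@np.append(o["tool_pos"],1))[:3]
print("t",round(float(o["t"]),2),"chest xyz",np.round(P,4),"F(chest)",np.round(T[:3,:3]@o["contact_force"],1),"open",round(float(o["opening"]),4),"grip",round(float(o["grip_force"]),1))
print("tool x,y,z in chest:",np.round(r.T,3).tolist(),"q",np.round(o["q"],2))
E
python3 st.py
```

```text
t 1.6 chest xyz [ 0.0026 -0.1498  0.2249] F(chest) [-0.2 -0.  -0.3] open 0.0 grip 0.0
tool x,y,z in chest: [[-1.0, 0.005, 0.0], [0.005, 1.0, -0.001], [-0.0, -0.001, -1.0]] q [ 0.12 -0.47  2.01 -0.    1.6  -1.09]
```

Emit:
play_rows:
  series:
    - [0,[0,0,0.9],[0,0,0]]
    - [0,[0,0,0.86],[0,0,0]]
    - [0,[0,0.3,0],[0,0,0]]
    - [0,[0,0.3,0],[0,0,0]]
    - [0,[0,0.17,0.09],[0,0,0]]
    - [0,[0,0.17,0.09],[0,0,0]]
    - [0,[0,0.16,0.15],[0,0,0]]
    - [0,[0,0.16,0.15],[0,0,0]]

```text
t: 2.6
tool_pos: [0.4301, 0.1887, 0.1177]
tool_rot: [0.558, 3.088, 0.015]
contact_force: [-4.3, 11.9, 20.0]
opening: -0.0001
grip_force: 10.9
```

Emit:
play_rows:
  series:
    - [0,[0,0.08,0.16],[0,0,0]]
    - [0,[0,0.08,0.16],[0,0,0]]
    - [0,[0,0,0],[0,0,0]]

```text
t: 2.98
tool_pos: [0.436, 0.2034, 0.1074]
tool_rot: [0.556, 3.083, 0.043]
contact_force: [-7.1, 27.4, 29.2]
opening: -0.0001
grip_force: 18.7
```

```bash
python3 st.py; python3 - <<'E'
from h import *
d=imaging.get_image("side"); cv2.imwrite("pics/s1.png",cv2.resize(d["color"][95:285,180:400],None,fx=3,fy=3))
E
```

```text
t 2.98 chest xyz [ 0.0026 -0.0642  0.1074] F(chest) [-16.3  23.1  29.2] open -0.0001 grip 18.7
tool x,y,z in chest: [[-1.0, -0.001, -0.004], [-0.001, 1.0, 0.028], [0.004, 0.028, -1.0]] q [ 0.27 -0.25  2.04  0.02  1.33 -0.95]
```

View pics/s1.png

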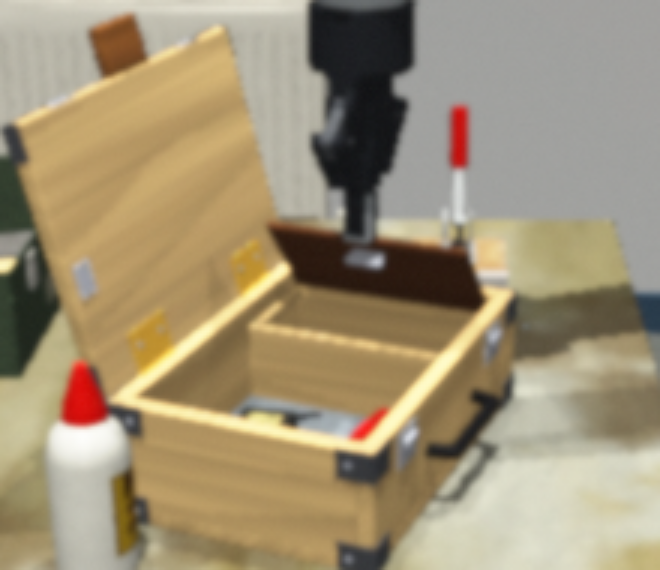

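The side view shows the fingertip at about (360,240), meeting the cover's free edge, which runs (272,226)–(468,250). I'll compute the cover angle from that edge.

```bash
python3 - <<'E'
from h import *
import pickle
D=pickle.load(open("d0.pkl","rb")); p=np.load("p.npy"); T=chestT(p)
for c in (.3,.5,.7,.8,.9,1.0,1.1):
    print(c,[np.round((proj(D["side"],(T@np.append(cov(x,.085,c),1))[:3])-[180,95])*3).tolist() for x in (.08,-.08)])
print("tip",(proj(D["side"],ctrl.get_obs()["tool_pos"])-[180,95])*3)
d=imaging.get_image("scene"); cv2.imwrite("pics/s2.png",cv2.resize(d["color"][105:275,190:345],None,fx=3.5,fy=3.5))
E
```

```text
0.3 [[255.0, 285.0], [456.0, 317.0]]
0.5 [[258.0, 262.0], [460.0, 293.0]]
0.7 [[263.0, 240.0], [465.0, 270.0]]
0.8 [[266.0, 230.0], [468.0, 259.0]]
0.9 [[270.0, 220.0], [471.0, 249.0]]
1.0 [[273.0, 211.0], [474.0, 239.0]]
1.1 [[278.0, 203.0], [478.0, 230.0]]
tip [360.33316009 284.20309105]
```

View pics/s2.png

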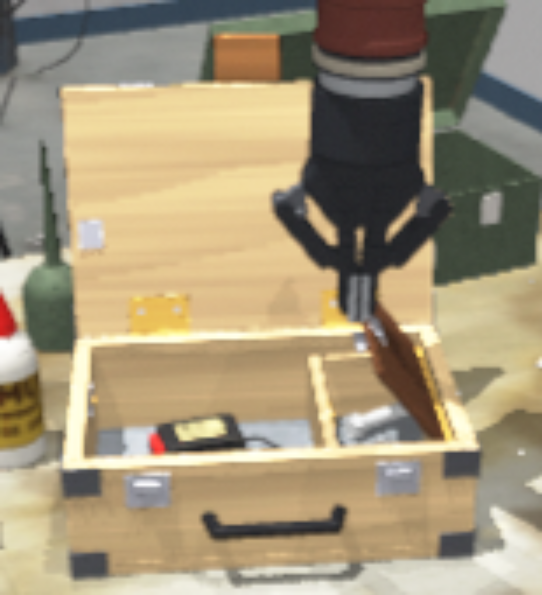

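The scene view shows the finger ending at about (358,320), at the cover's free edge. I'll check whether that visible tip matches the reported TCP.

```bash
python3 - <<'E'
from h import *
import pickle
D=pickle.load(open("d0.pkl","rb")); p=np.load("p.npy"); T=chestT(p)
sc=lambda P:np.round((proj(D["scene"],(T@np.append(P,1))[:3])-[190,105])*3.5).tolist()
print("tip scene",(proj(D["scene"],ctrl.get_obs()["tool_pos"])-[190,105])*3.5)
for c in (.7,.85,1.0): print(c,[sc(cov(x,s,c)) for x,s in ((.08,.085),(0,.085),(-.08,.085),(-.08,0),(.08,0))])
M=lambda d:np.diag([1,1,1])@np.array([[d["fx"],0,d["cx"]],[0,d["fy"],d["cy"]],[0,0,1]])@d["extrinsics"][:3]
X=cv2.triangulatePoints(M(D["scene"]),M(D["side"]),np.array([358/3.5+190,320/3.5+105]),np.array([360/3+180,243/3+95]))
print("seen tip chest",(np.linalg.inv(T)@(X[:,0]/X[3,0]))[:3])
E
```

```text
tip scene [353.27433954 361.76650517]
0.7 [[336.0, 285.0], [348.0, 333.0], [362.0, 388.0], [454.0, 453.0], [418.0, 345.0]]
0.85 [[348.0, 274.0], [361.0, 321.0], [375.0, 375.0], [454.0, 453.0], [418.0, 345.0]]
1.0 [[361.0, 264.0], [375.0, 311.0], [391.0, 364.0], [454.0, 453.0], [418.0, 345.0]]
seen tip chest [ 0.00411366 -0.06733732  0.13946958]
```

Emit:
play_rows:
  series:
    - [0,[0,-0.2,-0.7],[0,0,0]]
    - [0,[0,-0.7,-0.7],[0,0,0]]
    - [0,[0,-0.7,0],[0,0,0]]
    - [0,[0,0,0],[0,0,0]]

```text
t: 3.58
tool_pos: [0.4024, 0.1163, 0.1678]
tool_rot: [0.562, 3.089, 0.0]
contact_force: [-1.1, -0.4, 0.4]
opening: 0.0002
grip_force: 0.0
```

```bash
python3 st.py; python3 - <<'E'
from h import *
import pickle
D=pickle.load(open("d0.pkl","rb"))
for n in D: print(n,"start tcp px",proj(D[n],[.238,.577,.194]))
P=ctrl.get_obs()["tool_pos"]; ims=[]
for n in ("side","scene"):
    d=imaging.get_image(n); u,v=proj(d,P).round().astype(int); print(n,u,v)
    im=d["color"].copy(); cv2.drawMarker(im,(int(u),int(v)),(0,255,0),cv2.MARKER_CROSS,5,1)
    v0=max(v-60,0);ims.append(cv2.resize(im[v0:v0+120,u-60:u+60],(396,396),interpolation=cv2.INTER_CUBIC))
cv2.imwrite("pics/s3.png",np.hstack(ims))
E
```

```text
t 3.58 chest xyz [ 0.0017 -0.1576  0.1678] F(chest) [-0.8 -0.8  0.4] open 0.0002 grip 0.0
tool x,y,z in chest: [[-1.0, 0.002, -0.001], [0.002, 1.0, 0.001], [0.001, 0.001, -1.0]] q [ 0.1  -0.46  2.1  -0.    1.5  -1.11]
scene start tcp px [150.60078878 258.64444321]
side start tcp px [422.2878022  233.81517053]
side 316 151
scene 329 186
```

View pics/s3.png

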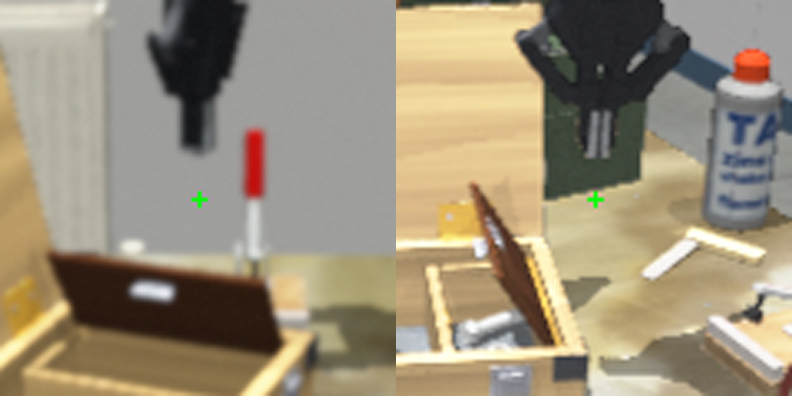

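The green cross marks the reported TCP, at (200,200) on the left and (596,200) on the right. The visible fingertips end about 45 px higher, at (197,151) and (598,158). So the real fingertip is short of the reported TCP, and I'll measure by how much.

```bash
python3 - <<'E'
from h import *
import pickle
D=pickle.load(open("d0.pkl","rb")); T=np.linalg.inv(chestT(np.load("p.npy")))
M=lambda d:np.array([[d["fx"],0,d["cx"]],[0,d["fy"],d["cy"]],[0,0,1]])@d["extrinsics"][:3]
X=cv2.triangulatePoints(M(D["scene"]),M(D["side"]),np.array([598-396,157.])/3.3+[269,126],np.array([197,151.])/3.3+[256,91])
print((T@(X[:,0]/X[3,0]))[:3])
E
```

```text
[ 0.00369567 -0.16022884  0.20105481]
```

The gripper's real tip is 33 mm behind the reported TCP along the tool's z, so I'll allow for that from here on.

Emit:
play_rows:
  series:
    - [0,[0,0,0.76],[0,0,0]]
    - [0,[0,0,0.76],[0,0,0]]
    - [0,[0,0.6,0],[0,0,0]]
    - [0,[0,0.3,0],[0,0,0]]
    - [0,[0,0.3,0],[0,0,0]]
    - [0,[0,0.13,0.17],[0,0,0]]
    - [0,[0,0.14,0.17],[0,0,0]]
    - [0,[0,0,0],[0,0,0]]

```text
t: 4.68
tool_pos: [0.4272, 0.1861, 0.0731]
tool_rot: [-0.557, -3.089, 0.002]
contact_force: [0.4, -0.0, 0.3]
opening: -0.0003
grip_force: 0.0
```

```bash
python3 st.py
```

```text
t 4.67 chest xyz [ 0.0005 -0.0836  0.0731] F(chest) [0.4 0.1 0.3] open -0.0003 grip 0.0
tool x,y,z in chest: [[-1.0, -0.001, 0.002], [-0.001, 1.0, -0.001], [-0.002, -0.001, -1.0]] q [ 0.25 -0.23  2.09 -0.    1.29 -0.96]
```

Emit:
play_rows:
  series:
    - [0,[0,0.13,0.09],[0,0,0]]
    - [0,[0,0.17,0.09],[0,0,0]]
    - [0,[0,0.17,0.09],[0,0,0]]
    - [0,[0,0,0.08],[0,0,0]]
    - [0,[0,0,0.08],[0,0,0]]
    - [0,[0,0,0],[0,0,0]]

```text
t: 5.42
tool_pos: [0.4359, 0.208, 0.0524]
tool_rot: [-0.558, -3.091, 0.001]
contact_force: [-0.4, -0.1, -0.3]
opening: -0.0003
grip_force: 0.0
```

```bash
python3 st.py
```

```text
t 5.42 chest xyz [ 0.0009 -0.06    0.0524] F(chest) [-0.4 -0.2 -0.3] open -0.0003 grip 0.0
tool x,y,z in chest: [[-1.0, -0.0, 0.001], [-0.0, 1.0, -0.001], [-0.001, -0.001, -1.0]] q [ 0.29 -0.16  2.06 -0.    1.24 -0.92]
```

Emit:
play_rows:
  series:
    - [0,[0,0,0.06],[0,0,0]]
    - [0,[0,0,0.06],[0,0,0]]
    - [0,[0,0,0],[0,0,0]]

```text
t: 5.8
tool_pos: [0.4367, 0.2084, 0.0472]
tool_rot: [0.558, 3.091, 0.001]
contact_force: [-0.5, 0.8, 2.1]
opening: -0.0001
grip_force: 0.9
```

Emit:
play_rows:
  series:
    - [0,[0,0,0.04],[0,0,0]]
    - [0,[0,0,0],[0,0,0]]

```text
t: 6.05
tool_pos: [0.4362, 0.208, 0.0446]
tool_rot: [0.558, 3.092, -0.001]
contact_force: [0.5, -0.2, 0.1]
opening: 0.0004
grip_force: 0.4
```

Emit:
play_rows:
  series:
    - [0,[0,0,0.04],[0,0,0]]
    - [0,[0,0,0],[0,0,0]]

```text
t: 6.3
tool_pos: [0.4358, 0.2079, 0.0423]
tool_rot: [-0.558, -3.091, 0.001]
contact_force: [-0.1, 0.3, 0.2]
opening: 0.0001
grip_force: 0.0
```

Emit:
play_rows:
  series:
    - [0,[0,0,0.04],[0,0,0]]
    - [0,[0,0,0],[0,0,0]]

```text
t: 6.55
tool_pos: [0.436, 0.208, 0.042]
tool_rot: [-0.558, -3.09, 0.002]
contact_force: [-3.5, -1.4, 9.3]
opening: 0.0
grip_force: 4.4
```

Emit:
play_rows:
  series:
    - [0,[0,0,0.06],[0,0,0]]
    - [0,[0,0,0],[0,0,0]]

```text
t: 6.8
tool_pos: [0.4362, 0.208, 0.0417]
tool_rot: [-0.557, -3.089, 0.003]
contact_force: [-12.8, -4.9, 26.0]
opening: -0.0002
grip_force: 12.5
```

Emit:
play_rows:
  series:
    - [0,[0,0,0.06],[0,0,0]]
    - [0,[0,0,0],[0,0,0]]

```text
t: 7.05
tool_pos: [0.4363, 0.208, 0.0415]
tool_rot: [-0.557, -3.088, 0.005]
contact_force: [-20.4, -9.0, 40.8]
opening: 0.0002
grip_force: 20.6
```

Solid stop at the shut height after a small push and a drop. I'll retreat and check.

Emit:
play_rows:
  series:
    - [0,[0,0,-0.3],[0,0,0]]
    - [0,[0,0,-1],[0,0,0]]
    - [0,[0,0,-1],[0,0,0]]
    - [0.5,[0,0,-1],[0,0,0]]
    - [1,[0,0,0],[0,0,0]]

```text
t: 7.68
tool_pos: [0.4391, 0.209, 0.2053]
tool_rot: [0.557, 3.083, 0.007]
contact_force: [-0.1, -0.0, -0.1]
opening: 0.0359
grip_force: 0.0
```

```bash
python3 st.py; python3 - <<'E'
from h import *
p=np.load("p.npy");T=chestT(p); ims=[]
for n,s in (("side",3),("scene",3)):
    d=imaging.get_image(n); im=cv2.resize(d["color"],None,fx=s,fy=s,interpolation=cv2.INTER_CUBIC)
    for c,col in ((0,(0,255,0)),(.13,(0,0,255))):
        for x in (.08,-.08):
            u,v=(proj(d,(T@np.append(cov(x,.085,c),1))[:3])*s).astype(int); cv2.drawMarker(im,(int(u),int(v)),col,cv2.MARKER_CROSS,8,1)
    u,v=(proj(d,T[:3,3]+[0,0,.12])*s).astype(int); ims.append(im[v-230:v+170,max(u-200,0):u+200])
cv2.imwrite("pics/s4.png",np.hstack(ims))
E
```

```text
t 7.67 chest xyz [ 0.0036 -0.0579  0.2053] F(chest) [-0.1 -0.  -0.1] open 0.0359 grip 0.0
tool x,y,z in chest: [[-1.0, -0.0, -0.008], [-0.0, 1.0, 0.006], [0.008, 0.006, -1.0]] q [ 0.29 -0.3   1.92 -0.    1.51 -0.92]
```

View pics/s4.png

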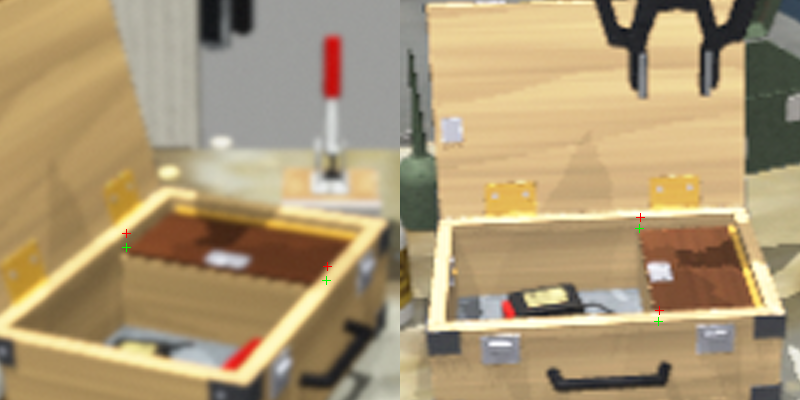

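The cover's free edge lies on the shut (green) marks at (126,246) and (326,280), flush on the partition, so it's home and latched. The hand is clear. Next is the lid: go up, centre over the lift and tilt to match the lid's angle.

Emit:
play_rows:
  series:
    - [1,[0,0.39,-1],[0,0,0]]
    - [1,[0,0.39,-1],[0,0,0]]
    - [1,[0,0.39,-1],[0,0,0]]
    - [1,[0,0,0],[0,0.93,0]]
    - [1,[0,0,0],[0,0.93,0]]
    - [1,[0,0,0],[0,0,0]]

```text
t: 8.52
tool_pos: [0.4573, 0.262, 0.3458]
tool_rot: [-0.516, -2.833, -0.062]
contact_force: [0.4, 0.2, -0.6]
opening: 0.0857
grip_force: 0.0
```

```bash
python3 st.py
```

```text
t 8.53 chest xyz [ 0.0021 -0.0019  0.3458] F(chest) [ 0.3  0.4 -0.6] open 0.0857 grip 0.0
tool x,y,z in chest: [[-0.965, 0.003, 0.261], [0.002, 1.0, -0.005], [-0.262, -0.004, -0.965]] q [ 0.29 -0.09  1.52  0.16  1.92 -0.89]
```

Emit:
play_rows:
  series:
    - [1,[-0.8,0.01,-0.23],[0,0,0]]
    - [1,[-0.8,0.01,-0.23],[0,0,0]]
    - [1,[-0.8,0.01,-0.23],[0,0,0]]
    - [1,[-0.8,0.01,-0.23],[0,0,0]]
    - [1,[0,0,0],[0,0,0]]

```text
t: 9.15
tool_pos: [0.6142, 0.2058, 0.3503]
tool_rot: [-0.515, -2.836, -0.064]
contact_force: [-1.0, -0.3, -0.6]
opening: 0.0857
grip_force: 0.0
```

```bash
python3 st.py; python3 - <<'E'
from h import *
p=np.load("p.npy");T=chestT(p); ims=[]; o=ctrl.get_obs(); Rm=R.from_rotvec(o["tool_rot"]).as_matrix()
for n in ("side","scene"):
    s=3; d=imaging.get_image(n); im=cv2.resize(d["color"],None,fx=s,fy=s,interpolation=cv2.INTER_CUBIC)
    for P,col in ((o["tool_pos"]-Rm[:,2]*.035,(0,255,0)),(o["tool_pos"]-Rm[:,2]*.048+Rm[:,1]*.0425,(0,0,255)),(o["tool_pos"]-Rm[:,2]*.048-Rm[:,1]*.0425,(0,0,255)),((T@np.append(lidp(-.226,0,.006,1.83),1))[:3],(255,0,0))):
        u,v=(proj(d,P)*s).astype(int); cv2.drawMarker(im,(int(u),int(v)),col,cv2.MARKER_CROSS,10,1); 
    a=max(v-250,0);ims.append(im[a:a+400,max(u-200,0):u+200])
cv2.imwrite("pics/s5.png",np.hstack(ims))
E
```

```text
t 9.15 chest xyz [0.1687 0.0004 0.3503] F(chest) [-0.9 -0.7 -0.6] open 0.0857 grip 0.0
tool x,y,z in chest: [[-0.966, 0.002, 0.259], [0.001, 1.0, -0.003], [-0.259, -0.002, -0.966]] q [ 0.15  0.22  1.2   0.13  1.96 -1.03]
```

View pics/s5.png

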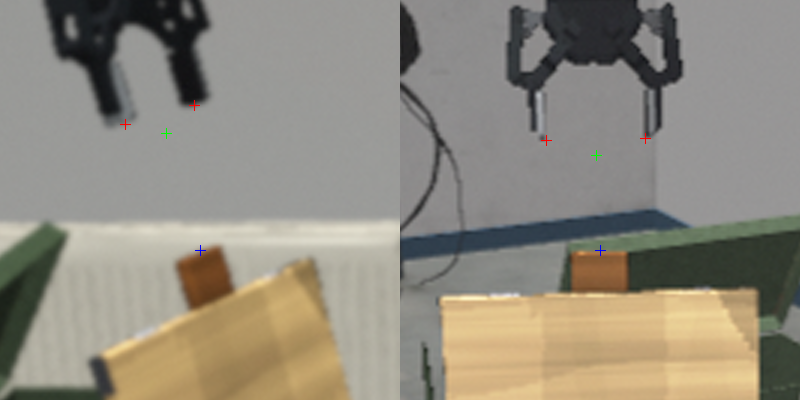

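The red crosses sit on the finger ends at (125,124), (194,104), (546,140) and (645,138). The blue cross is on the lift's top at (200,250) and (600,250). The 35 mm offset is confirmed along the tool axis and the hand is aligned, so I'll advance and pinch.

Emit:
play_rows:
  series:
    - [1,[-0.03,0,0.6],[0,0,0]]
    - [1,[0,0,0.6],[0,0,0]]
    - [1,[0,0,0.5],[0,0,0]]
    - [1,[0,0,0.5],[0,0,0]]
    - [1,[0,0,0],[0,0,0]]
  force: 60

```text
t: 9.88
tool_pos: [0.5855, 0.2167, 0.2446]
tool_rot: [-0.51, -2.836, -0.064]
contact_force: [-0.2, 0.3, 0.0]
opening: 0.0855
grip_force: 0.0
```

Emit:
play_rows:
  series:
    - [0.4,[0,0,0],[0,0,0]]
    - [0.4,[0,0,0],[0,0,0]]
    - [0.4,[0,0,0],[0,0,0]]
    - [0.4,[0,0,0],[0,0,0]]
    - [0.4,[0,0,0],[0,0,0]]

```text
t: 10.5
tool_pos: [0.5892, 0.2165, 0.2488]
tool_rot: [-0.513, -2.842, -0.07]
contact_force: [0.4, 1.5, 6.4]
opening: 0.0486
grip_force: 66.6
```

```bash
python3 st.py
```

```text
t 10.5 chest xyz [0.1415 0.0017 0.2488] F(chest) [-0.1  1.5  6.4] open 0.0486 grip 66.6
tool x,y,z in chest: [[-0.967, -0.001, 0.254], [-0.001, 1.0, 0.003], [-0.254, 0.002, -0.967]] q [ 0.17  0.18  1.4   0.13  1.78 -1.03]
```

The lift is gripped at 48.6 mm. I'll ease off the slight axial push, then start the arc about the hinge at 2° per row.

Emit:
play_rows:
  series:
    - [0.4,[0,0,-0.06],[0,0,0]]
    - [0.4,[0.06,0,0],[0,-0.12,0]]
    - [0.4,[0.115,0,0],[0,-0.25,0]]
    - [0.4,[0.115,0,0],[0,-0.25,0]]
    - [0.4,[0.115,0,0],[0,-0.25,0]]
    - [0.4,[0.115,0,0],[0,-0.25,0]]
    - [0.4,[0,0,0],[0,0,0]]

```text
t: 11.38
tool_pos: [0.5645, 0.2256, 0.2542]
tool_rot: [-0.539, -2.993, -0.03]
contact_force: [2.6, 4.6, -4.0]
opening: 0.0483
grip_force: 65.9
```

```bash
cat >> st.py <<'E'
a=np.arctan2(-r[2,2],r[0,2]); q=P-[.095,0,.09]
print("tool angle",np.degrees(a),"r",-q[0]*np.cos(a)+q[2]*np.sin(a),"n",q[0]*np.sin(a)+q[2]*np.cos(a), "polar deg",np.degrees(np.arctan2(q[2],-q[0])), "R",np.hypot(q[0],q[2]),"F tool",np.round(r.T@(T[:3,:3]@o["contact_force"]),1))
E
python3 st.py
```

```text
t 11.38 chest xyz [0.1152 0.0015 0.2542] F(chest) [ 0.8  5.2 -4. ] open 0.0483 grip 65.9
tool x,y,z in chest: [[-0.995, -0.002, 0.102], [-0.001, 1.0, 0.001], [-0.102, 0.001, -0.995]] q [ 0.23  0.04  1.53  0.06  1.66 -0.98]
tool angle 95.87626852280177 r 0.1654253679576804 n 0.0032887523850036633 polar deg 97.01519186118702 R 0.16545805588179685 F tool [-1.2  5.2  3.9]
```

Emit:
play_rows:
  series:
    - [0.4,[0.115,0,0],[0,-0.25,0]]
    - [0.4,[0.115,0,0],[0,-0.25,0]]
    - [0.4,[0.115,0,0],[0,-0.25,0]]
    - [0.4,[0.115,0,0],[0,-0.25,0]]
    - [0.4,[0.115,0,0],[0,-0.25,0]]
    - [0.4,[0.115,0,0],[0,-0.25,0]]
    - [0.4,[0.115,0,0],[0,-0.25,0]]
    - [0.4,[0.115,0,0],[0,-0.25,0]]

```text
t: 12.38
tool_pos: [0.5222, 0.2412, 0.2534]
tool_rot: [0.527, 2.92, -0.045]
contact_force: [1.1, 5.7, -3.8]
opening: 0.0487
grip_force: 65.9
```

```bash
python3 st.py
```

```text
t 12.38 chest xyz [0.0702 0.0014 0.2534] F(chest) [-0.9  5.7 -3.8] open 0.0487 grip 65.9
tool x,y,z in chest: [[-0.984, -0.001, -0.176], [-0.001, 1.0, 0.002], [0.176, 0.002, -0.984]] q [ 0.37 -0.18  1.75 -0.12  1.44 -0.84]
tool angle 79.85944081619955 r 0.16521372766145506 n 0.0043263281777104826 polar deg 81.35945969091793 R 0.1652703631123702 F tool [1.6 5.7 3.6]
```

Emit:
play_rows:
  series:
    - [0.4,[0.115,0,0],[0,-0.25,0]]
    - [0.4,[0.115,0,0],[0,-0.25,0]]
    - [0.4,[0.115,0,0],[0,-0.25,0]]
    - [0.4,[0.115,0,0],[0,-0.25,0]]
    - [0.4,[0.115,0,0],[0,-0.25,0]]
    - [0.4,[0.115,0,0],[0,-0.25,0]]
    - [0.4,[0.115,0,0],[0,-0.25,0]]
    - [0.4,[0.09,0,0],[0,-0.2,0]]

```text
t: 13.38
tool_pos: [0.4822, 0.2561, 0.2406]
tool_rot: [0.479, 2.654, -0.108]
contact_force: [2.4, 4.3, -3.8]
opening: 0.0482
grip_force: 66.0
```

Emit:
play_rows:
  series:
    - [0.4,[0.06,0,0],[0,-0.13,0]]
    - [0.4,[0.03,0,0],[0,-0.06,0]]
    - [0.4,[0,0,0],[0,0,0]]
    - [0.4,[0,0,0],[0,0,0]]

```text
t: 13.88
tool_pos: [0.4786, 0.2574, 0.2388]
tool_rot: [0.474, 2.629, -0.113]
contact_force: [2.2, 5.7, -2.1]
opening: 0.0482
grip_force: 66.0
```

```bash
python3 st.py; python3 - <<'E'
from h import *
p=np.load("p.npy");T=chestT(p); ims=[]
for n in ("side","scene"):
    s=3; d=imaging.get_image(n); im=cv2.resize(d["color"],None,fx=s,fy=s,interpolation=cv2.INTER_CUBIC)
    for g,col in ((57,(0,0,255)),(60,(0,255,0)),(63,(255,0,0))):
      for y in (.14,-.14):
        u,v=(proj(d,(T@np.append(lidp(-.19,y,0,np.radians(g)),1))[:3])*s).astype(int); cv2.drawMarker(im,(int(u),int(v)),col,cv2.MARKER_CROSS,10,1)
    u,v=(proj(d,T[:3,3]+[0,0,.2])*s).astype(int); a=max(v-290,0); b=max(u-200,0); ims.append(im[a:a+580,b:b+400])
cv2.imwrite("pics/s6.png",np.hstack(ims))
E
```

```text
t 13.88 chest xyz [0.0237 0.0012 0.2388] F(chest) [ 0.1  6.1 -2.1] open 0.0482 grip 66.0
tool x,y,z in chest: [[-0.889, -0.0, -0.458], [-0.001, 1.0, 0.001], [0.458, 0.001, -0.889]] q [ 0.57 -0.36  1.97 -0.39  1.26 -0.58]
tool angle 62.76706723294032 r 0.16497203150054168 n 0.00472175861701013 polar deg 64.40651484345096 R 0.16503958974092559 F tool [0.9 6.1 1.9]
```

View pics/s6.png

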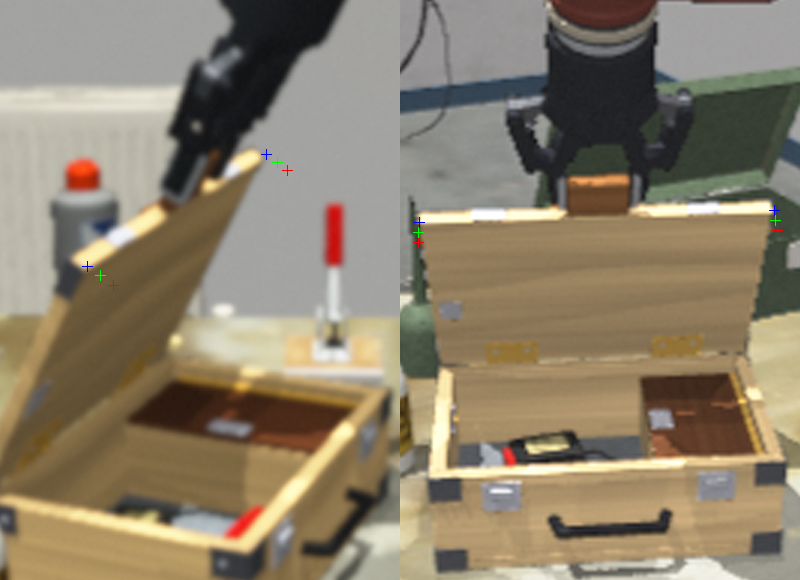

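The lid's inner edge is at (265,152) and (84,262), close to the blue 63° marks. The joint data say about 62.9°, so I'll bring it forward another 2.9°.

Emit:
play_rows:
  series:
    - [0.4,[0.07,0,0],[0,-0.15,0]]
    - [0.4,[0.06,0,0],[0,-0.12,0]]
    - [0.4,[0.04,0,0],[0,-0.09,0]]
    - [0.4,[0,0,0],[0,0,0]]
    - [0.4,[0,0,0],[0,0,0]]
    - [0.4,[0,0,0],[0,0,0]]

```text
t: 14.72
tool_pos: [0.4717, 0.26, 0.2351]
tool_rot: [0.466, 2.58, -0.124]
contact_force: [2.2, 4.9, -2.9]
opening: 0.0483
grip_force: 66.2
```

```bash
python3 st.py
```

```text
t 14.72 chest xyz [0.0163 0.0013 0.2351] F(chest) [ 0.4  5.3 -2.9] open 0.0483 grip 66.2
tool x,y,z in chest: [[-0.865, -0.0, -0.502], [-0.001, 1.0, 0.001], [0.502, 0.001, -0.865]] q [ 0.61 -0.38  2.   -0.45  1.24 -0.52]
tool angle 59.87993157611838 r 0.16495497027789116 n 0.00472721124282649 polar deg 61.52144103474592 R 0.1650226916078945 F tool [1.1 5.3 2.7]
```

```bash
python3 -c "
from h import *
print(np.abs(ctrl.get_obs()['dq']).max()); print(ctrl.finish_job())"
```

```text
0.0022019032979783016
the job is handed in; nothing more can be done
None
```

The till cover is shut and pressed home, and the lid is held steady at about 60° (the arm reads 59.9–60.0°) with the lift still gripped; one cover press peaked at 40.8 N (about 46 N in total) at the fingertips, past 40 N, and I don't know if the 40 N limit covers fingertips.

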